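# File a glaze sample tile on edge in a ratchet tile rack

## Robot

A 7-joint arm with a two-finger parallel gripper is mounted at the origin on the work surface; the furniture and walls round the work are solid. World frame = base frame: x ahead of the robot, y to its left, z up, the work surface at z = 0. Lengths are in m, angles in degrees, forces in N, time in s.
With the tool pointing down it reaches from about 0.35 to 0.9 m from the base axis. Payload 8.1 kg.
Tool frame: the origin (TCP) lies at the very end of the fingers, on their centre line; the grasp point (between the pads) lies 19 mm behind it (ctrl.hold_point_z is the distance from the TCP to the grasp point, in m); z points along the fingers, y is the line along which they close (so a half turn about z gives the same grasp; the last joint's range is limited). The gripper opens to 92 mm and grips with 3 to 60 N. Pads are 19 mm wide; open, the fingers measure 130 mm over their backs; the gripper's body (75 mm by 190 mm) begins 47 mm behind the grasp point.
Start: joints at [-73.258, 24.895, 1.432, 90.138, -0.665, 64.973, -4.303], TCP at [0.24, 0.577, 0.227] pointing down, gripper open.
Joint ranges: [-149.89, 149.89], [-25.12, 119.58], [-72.63, 75.52], [4.76, 147.25], [-75.54, 255.54], [6.69, 114.76], [-157.13, 157.13]. Speed limits (degrees/s): [127.2, 127.2, 172.46, 172.46, 180, 180, 180].

## Interface

Orientations are given as [roll, pitch, yaw] about the fixed x, y, z axes, in that order (R = Rz(yaw) Ry(pitch) Rx(roll)).
In Python, from rig import ctrl gives the robot as it stands.
- The arm moves only by the tool step_arm, never from a script. Its arguments are lists of equal length, an entry for each row: "delta_pos": the shift along the tool's x, y, z in mm, a list of three; "roll": the turn about the tool's z in degrees. A call has 1 to 12 rows; each row is the pose to reach, as a shift and turn from the pose commanded when the call began, along the tool's axes at that moment; what a row does not reach only later rows make up. A row lasts 1/8 s, in which the tool goes at most 62.5 mm and 10.7 degrees, less where a joint would pass 70% of its speed; a pose out of reach is approached as far as the arm can. A call with a gripper value outside its range is refused whole. "gripper" is the opening in per cent of the stroke, from 0 (shut) to 100 (fully open), set as the call begins (left out, the last holds). The fingers move at their own pace and stop on an object; "force" is the grip in N (left out, the last holds). Time passes only in rows, so rows that repeat a pose let the fingers close. It gives the time, the measured TCP pose, the force, the opening and the grip force at its end, in the units of the state.
- ctrl.read_state(): the state, without advancing time (a new reading comes with each control period).
- ctrl.read_camera(name): name is "scene" or "top" or "wrist"; returns (picture, depth): 400x640x3 uint8, blue, green, red; 400x640 float32, m along the optical axis (not along the pixel's ray), 0 where there is no reading.
- ctrl.camera_params(name): a dict with "K" (3x3 intrinsics, pixels), "position" and "orientation" of the camera in the world. Camera axes: x right, y down, z forward; pixel columns grow to the right and rows downward; lengths in m; the calibration is good to about 2 mm. A picture is of the moment at which its call begins: read the wrist's pose just before it. camera_params takes no time and is no camera call; for the wrist camera it gives the pose at the moment of the call.
- ctrl.hand_in(): hands the job in; it is judged then, once.
The state is a dict: "time_s": time; "qpos": joint angles; "qd": joint speeds; "joint_efforts": joint torques, N m; "ee_pos": TCP position; "tcp_rot": TCP orientation; "force": force on the tool from outside, world axes, zero at the start; "moment": the same for the moment, N m; "width": finger opening in m; "grip_force": force on a finger pad.
Only numpy, scipy, OpenCV 4.12 (cv2) and the standard library are available. Lean on these libraries where they do the work, as an engineer would, in place of code of your own. Each camera call takes 0.05 s, during which the arm holds its last target. There are 200 camera calls.

## Task

File the olive-banded sample tile in the tile rack. The rack's follower is ratcheted up too close to the blue-banded tile, so flip the red-ball pawl lever over to free it and slide the follower all the way back; then take the olive-banded tile from its sloping rest and stand it upright in the rack on its long edge, olive band uppermost, square and centred beside the blue-banded tile. Finish with the follower slid up again so that it holds both tiles standing close together against the fence, and the pawl dropped back into the teeth; leave the two glaze jars where they stand and do not tip the blue-banded tile over.

Things in the scene. Friction and masses are not known exactly. Their poses are not given: they have to be found in the camera images.
- rack: Fixed tile rack: pale wooden base board, top 14 mm above the table; the tiles stand on it. Origin on the table under the middle of the fence's inner face; x across the rack (along the tiles' length), y from fence to follower, z up. Fence: upright board, inner face at y = 0, 124 mm wide, top at z = 69 mm. Board spans x -72 to 96, y -20 to 186 mm; toothed rail along y at x = 82 mm
- follower (a joint): Slide of the follower along rack y, m: 0 nearest the fence, 0.080 fully back at its stop. Its plate (124 mm wide, 10 thick, top at z = 70 mm) has its inner face at rack y = 16 mm + this value. Friction about 3 N; stays where left. With the pawl in the teeth (10 mm pitch) it moves only towards the fence, clicking; a backward push is blocked within one tooth
- follower_knob (a point): Black round knob in the middle of the follower's foot, 46 mm behind the plate's inner face; this point is on its axis in the head, 77 mm above the table. Head 29 mm across, 68 to 86 mm up, domed top at 93 mm. The foot's top is 29 mm above the table; it reaches 33 mm behind the knob's axis. Axes as the rack's
- pawl (a joint): Pawl lever angle, rad, about rack x. 0 to 0.2: tip in the teeth, lever leaning 25 deg from vertical towards rack +y. Grows as the ball is pushed towards -y (fence): the tip lifts; past vertical (0.44) the weighted lever falls to its stop at 0.90, leaning 27 deg to -y: pawl off. Pushed back past vertical to +y it falls into the teeth again. A light push (0.3 N) moves it
- pawl_ball (a point): Centre of the red ball, 20 mm across, on the pawl lever, 70 mm from its pivot. The pivot rides on the follower at rack x = 82 mm, z = 32 mm, y = 50 mm + the follower's joint value. Pawl in: the ball is 95 mm above the table, 30 mm to the +y side of the pivot. Pawl off: 95 mm up, 31 mm to the -y side. Its axes turn with the lever
- tile_mid (a point): Centre of the tile to file: pale stoneware with an olive-green dipped band along its top, 120 mm long (its x), 12 mm thick (its y), 110 mm high (its z, towards the band), 0.25 to 0.45 kg. At first it lies back on the rest, its z axis 32 deg from vertical
- stand: Fixed dark wooden sloping rest, base 140 x 130 mm, origin on the table under its middle. x along the tile's length; the tile's lower edge sits on a ledge at the +y side and the tile leans back 32 deg from vertical, its top towards -y. The 10 mm board behind the tile reaches only 62 mm up it, so the tile's upper 48 mm is free on both faces
- filed_tile_mid (a point): Centre of the tile already in the rack: same size and axes, blue dipped band, standing loose on its long edge against the fence
- jar_blue: Blue glaze jar with a black lid, bystander, 56 mm across, 75 mm tall, origin under its middle
- jar_red: Red glaze jar with a red lid, bystander, 50 mm across, 66 mm tall, origin under its middle

How it is judged (in metres and radians):
On the way, in this order (a step that is already met when the one before it is completed fails the run):
1. the follower, freed by its pawl, is slid all the way back (within 8 mm of its stop) (value of joint follower above 0.072 m), for 0.2 s.
2. the olive-banded tile stands upright by itself on its long edge in the rack, let go (angle between tile_mid's own z axis and vertical below 0.1 rad and z of tile_mid in the frame of rack between 0.064 and 0.074 m and x of tile_mid in the frame of rack between -0.02 and 0.02 m and angle between the x axis of tile_mid and the x axis of rack, either way round below 0.15 rad and y of tile_mid in the frame of rack between 0.012 and 0.1 m and contact force between the fingers and tile below 0.1 N), for 0.2 s.
At the end, for the whole second after the job is handed in: Both tiles stand upright (within 6 deg) beside each other in the rack, the olive one on its long edge, band up, square within 8 deg, centred within 20 mm; the follower is slid up to them (joint under 0.024, under 16 mm slack), its pawl down in the teeth (under 0.3 rad), all at rest (angle between each of tile_mid, filed_tile_mid's own z axis and vertical below 0.1 rad and z of tile_mid in the frame of rack between 0.064 and 0.074 m and x of tile_mid in the frame of rack between -0.02 and 0.02 m and angle between the x axis of tile_mid and the x axis of rack, either way round below 0.15 rad and y of tile_mid in the frame of rack between 0.014 and 0.034 m and y of filed_tile_mid in the frame of rack below 0.018 m and value of joint follower below 0.024 m and value of joint pawl below 0.3 rad and linear speed of each of tile, filed_tile below 0.02 m/s); the robot touches nothing.
It fails at once if the blue-banded tile is tipped over (angle between filed_tile_mid's own z axis and vertical above 0.4 rad).
It fails at once if the olive-banded tile is dropped or thrown down flat (angle between tile_mid's own z axis and vertical above 1.2 rad).
It fails at once if a jar is disturbed (moved more than 30 mm) (distance of jar_blue from where it was at the start of the episode above 0.03 m).
It fails at once if a jar is disturbed (moved more than 30 mm) (distance of jar_red from where it was at the start of the episode above 0.03 m).
It also fails if it takes over 64 s, if anything falls off the work surface, if the arm or the gripper's body presses on something with over 40 N, if the wrist force passes 120 N, or if a joint passes its speed limit or range.

## Working session

There is one attempt and no reset: what is moved stays moved. The work goes in short steps, Python scripts to look and compute and a tool call to move; the robot and the scene stay as the last step left them, time stands still between calls to the robot, and variables do not carry over. Pictures are saved under pics/ and viewed, at most 10 in all, crops included, and the job is handed in when it is done.

Besides the shell and the picture viewer there is one more tool, called as a command line: name --pt "numbers of a row" for each row, then --argument value for the rest. step_arm: Moves the arm, as the interface text tells. Its arguments: {"type":"object","properties":{"delta_pos":{"type":"array","items":{"type":"array","items":{"type":"number"}}},"roll":{"type":"array","items":{"type":"number"}},"gripper":{"type":"number"},"force":{"type":"number"}},"required":["delta_pos","roll"]}

```bash
ls; mkdir -p pics; cat > h.py <<'E'
import numpy as np,cv2
from rig import ctrl
from scipy.spatial.transform import Rotation as R
def cam(n):
    p=ctrl.camera_params(n); img,d=ctrl.read_camera(n); return p,img,d
def rot(p):
    o=np.array(p['orientation'],float)
    return o if o.shape==(3,3) else (R.from_quat(o).as_matrix() if o.size==4 else R.from_euler('xyz',o,degrees=True).as_matrix())
def cloud(p,d):
    K=np.array(p['K']);v,u=np.mgrid[:d.shape[0],:d.shape[1]]
    c=np.stack([(u-K[0,2])/K[0,0]*d,(v-K[1,2])/K[1,1]*d,d],-1)
    return c@rot(p).T+np.array(p['position'])
def ray(p,u,v,z):
    K=np.array(p['K']);r=rot(p)@np.array([(u-K[0,2])/K[0,0],(v-K[1,2])/K[1,1],1]);o=np.array(p['position'])
    return o+r*(z-o[2])/r[2]
E
python3 - <<'E'
from h import *
for n in ['scene','top']:
    p,i,d=cam(n); cv2.imwrite(f'pics/{n}0.png',i); np.save(f'pics/{n}0.npy',d); print(n,p)
print(ctrl.read_state())
E
```

```text
pics
scene {'K': array([[435.16972938,   0.        , 321.14454309],
       [  0.        , 435.16972938, 206.44922388],
       [  0.        ,   0.        ,   1.        ]]), 'position': array([ 0.11004801, -0.40047885,  0.7927182 ]), 'orientation': array([-1.38485919e+02, -2.35896772e-03, -3.85747496e+01])}
top {'K': array([[495.28056376,   0.        , 317.74328151],
       [  0.        , 495.28056376, 194.07145405],
       [  0.        ,   0.        ,   1.        ]]), 'position': array([0.48307772, 0.0823088 , 1.10723837]), 'orientation': array([-1.77876193e+02,  1.70142771e-01, -8.89217158e+01])}
{'time_s': 0.1, 'qpos': array([-73.25833127,  24.93297283,   1.43092235,  90.18378752,
        -0.66448981,  64.97398464,  -4.3026509 ]), 'qd': array([-0.01928122, -0.12089852,  0.0689273 , -0.08345751,  0.02588245,
       -0.05470648, -0.09727409]), 'joint_efforts': array([ 3.36273137e-03, -6.69117379e+01,  9.88216549e-01, -3.15144396e+01,
       -6.05321280e-02,  3.74985463e-02,  1.25795796e-05]), 'ee_pos': array([0.24026046, 0.57647299, 0.22601858]), 'tcp_rot': array([-1.79917916e+02,  7.64747782e-03,  1.57376099e+02]), 'force': array([ 0.50533742, -0.24892752, -0.13627935]), 'moment': array([-0.04227432,  0.02177162,  0.09064927]), 'grip_force': 0.0, 'width': 0.0918494691898491}
```

View pics/scene0.png

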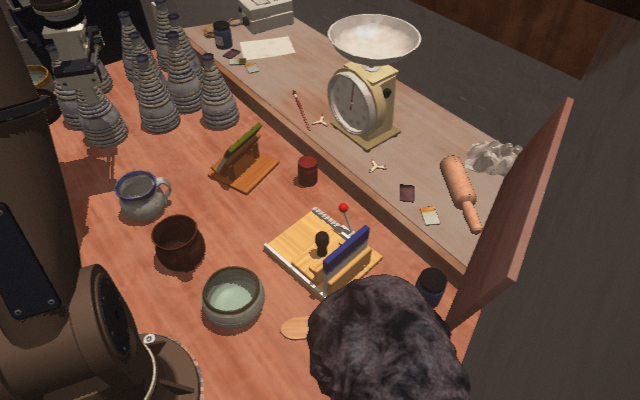

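View pics/top0.png

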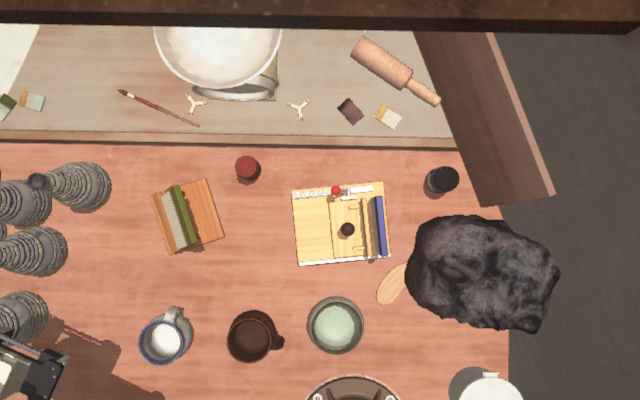

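The scene view shows the rack at about (325,250), with the red ball at (344,208), the knob at (322,240) and the blue tile at (346,258). The olive tile is on its rest at (240,155) and the red jar is at (308,172).

The top view puts the rack at (340,222), ball (336,190), knob (347,229), fence to the right, olive band (185,215), red jar (247,168) and dark jar (442,181). So rack y is roughly world +y.

```bash
cat > m.py <<'E'
from h import *
def blobs(n,p,i,d,name,lo,hi,roi,zmin=None):
    hsv=cv2.cvtColor(i,cv2.COLOR_BGR2HSV); m=cv2.inRange(hsv,np.array(lo),np.array(hi))
    mm=np.zeros_like(m);x0,y0,x1,y1=roi;mm[y0:y1,x0:x1]=m[y0:y1,x0:x1]
    c=cloud(p,d); k=(mm>0)&(d>0)
    if zmin is not None:k&=c[...,2]>zmin
    P=c[k]; v,u=np.nonzero(k)
    print(n,name,len(P),'px',(u.mean().round(1),v.mean().round(1)) if len(P) else '', 'med',np.median(P,0).round(4) if len(P) else '','z5-95',np.percentile(P[:,2],[5,95]).round(4) if len(P) else '')
    if len(P): print('   rect',cv2.minAreaRect((P[:,:2]*1000).astype(np.float32)))
    return P
E
python3 - <<'E'
from m import *
import types
D={}
for n in ['scene','top']:
    p=ctrl.camera_params(n);i=cv2.imread(f'pics/{n}0.png');d=np.load(f'pics/{n}0.npy');D[n]=(p,i,d)
rois=dict(top=dict(ball=(325,180,347,200),blue=(355,190,395,262),olive=(160,175,210,255),knob=(335,218,358,240),rack=(285,175,395,270),pale=(150,180,200,255)),
 scene=dict(ball=(335,198,352,215),blue=(318,225,372,285),olive=(205,118,270,180),knob=(312,228,332,258),rack=(255,200,390,300),pale=(205,118,270,180)))
col=dict(ball=((0,150,80),(8,255,255)),blue=((105,90,30),(130,255,255)),olive=((28,90,30),(50,255,200)),knob=((0,0,0),(179,255,55)))
for n in D:
    p,i,d=D[n]
    for k in col: blobs(n,p,i,d,k,*col[k],rois[n][k],0.05 if k=='knob' else None)
# rack base board top: points z ~14mm in top
p,i,d=D['top'];c=cloud(p,d)
x0,y0,x1,y1=rois['top']['rack'];P=c[y0:y1,x0:x1].reshape(-1,3)
print('table z',np.median(c[270:290,250:290,2]))
Q=P[(P[:,2]>0.009)&(P[:,2]<0.03)];print('board',len(Q),np.median(Q[:,2]),cv2.minAreaRect((Q[:,:2]*1000).astype(np.float32)))
for nm,(u0,v0,u1,v1) in dict(back=(150,20,430,130),beam=(100,0,600,20)).items():
    print(nm,np.percentile(c[v0:v1,u0:u1,2],[5,50,95]))
# tile plane from pale face, both cams
for n in D:
    p,i,d=D[n];c=cloud(p,d);x0,y0,x1,y1=rois[n]['pale'];P=c[y0:y1,x0:x1].reshape(-1,3)
    P=P[P[:,2]>0.03]
    best=None;rng=np.random.default_rng(0)
    for _ in range(300):
        a=P[rng.choice(len(P),3,False)];nn=np.cross(a[1]-a[0],a[2]-a[0]);l=np.linalg.norm(nn)
        if l<1e-6: continue
        nn/=l;s=(abs((P-a[0])@nn)<.002)
        if best is None or s.sum()>best.sum():best=s
    S=P[best];m=S.mean(0);nn=np.linalg.svd(S-m,full_matrices=False)[2][2];nn*=np.sign(nn[2])
    print(n,'tile plane',best.sum(),len(P),m,nn,'tilt',np.degrees(np.arcsin(nn[2])),'az',np.degrees(np.arctan2(nn[1],nn[0])))
    print('  z',np.percentile(S[:,2],[0,2,98,100]),cv2.minAreaRect((S[:,:2]*1000).astype(np.float32)))
E
```

```text
scene ball 77 px (np.float64(342.8), np.float64(207.2)) med [0.5272 0.0477 0.1013] z5-95 [0.0016 0.1066]
   rect ((557.1390380859375, 82.8404541015625), (109.16200256347656, 24.31570053100586), 44.95365905761719)
scene blue 305 px (np.float64(346.0), np.float64(244.2)) med [ 0.4567 -0.0431  0.1253] z5-95 [0.1232 0.1272]
   rect ((457.5433044433594, -42.57861328125), (119.54375457763672, 12.5511474609375), 6.467245101928711)
scene olive 122 px (np.float64(244.7), np.float64(136.4)) med [0.4731 0.3457 0.1278] z5-95 [0.1251 0.131 ]
   rect ((473.2896728515625, 345.7721252441406), (112.50316619873047, 12.197885513305664), 18.361684799194336)
scene knob 107 px (np.float64(321.5), np.float64(244.0)) med [0.4417 0.0136 0.0781] z5-95 [0.0525 0.0904]
   rect ((442.6813049316406, 18.78682518005371), (14.212367057800293, 26.153799057006836), 27.792463302612305)
top ball 62 px (np.float64(335.4), np.float64(189.9)) med [0.5291 0.051  0.1033] z5-95 [0.1002 0.1076]
   rect ((529.2808837890625, 50.12721252441406), (16.421527862548828, 14.489472389221191), 0.10103928297758102)
top blue 2 px (np.floa
[... 554 characters left out ...]
13672), 6.704919815063477)
back [0.04862233 0.05388416 0.58050377]
beam [0.59686206 0.60583859 0.60754935]
scene tile plane 285 1077 [0.46467292 0.35557825 0.09041857] [-0.2704527   0.87494007  0.40166554] tilt 23.682340738493128 az 107.17690029807456
  z [0.03168019 0.03757251 0.12766241 0.12888598] ((470.68218994140625, 360.78424072265625), (131.6536102294922, 45.118221282958984), 15.205812454223633)
top tile plane 1079 1772 [0.46381828 0.37891522 0.08547555] [-0.28566264  0.79297876  0.53812782] tilt 32.556281833226215 az 109.81104673128623
  z [0.03286735 0.03603326 0.13140748 0.13394867] ((466.694091796875, 381.8458251953125), (132.60757446289062, 67.05989837646484), 19.819921493530273)
```

```bash
cat > g.py <<'E'
from h import *
O=np.array([458.3,-48.5]);A=np.radians(6.6)
def r2w(x,y): return O+np.array([x*np.cos(A)-y*np.sin(A),x*np.sin(A)+y*np.cos(A)])
def w2r(w):
    w=np.array(w)[:2]-O; return np.array([w[0]*np.cos(A)+w[1]*np.sin(A),-w[0]*np.sin(A)+w[1]*np.cos(A)])
def plan(w,z,yaw):
    s=ctrl.read_state(); e=s['ee_pos']*1000; y=s['tcp_rot'][2]; t=R.from_euler('xyz',s['tcp_rot'],degrees=True).as_matrix()
    dl=t.T@(np.array([w[0],w[1],z])-e)
    print('t',s['time_s'],'ee',e.round(1),'rack',w2r(e).round(1),'yaw',y.round(2),'-> delta',dl.round(1),'roll',round((y-yaw+180)%360-180,2),'F',s['force'].round(2),'w',round(s['width']*1000,1))
E
python3 - <<'E'
from g import *
p=ctrl.camera_params('top');i=cv2.imread('pics/top0.png');d=np.load('pics/top0.npy')
g=cv2.cvtColor(i,cv2.COLOR_BGR2GRAY)[215:243,333:362]
m=(g<60).astype(np.uint8);n,l,st,ce=cv2.connectedComponentsWithStats(m);k=1+st[1:,4].argmax();u,v=ce[k]+[333,215]
print('knob',st[k],u,v,w2r(ray(p,u,v,.088)*1000))
p2=ctrl.camera_params('scene')
print('ball top',w2r(ray(p,335.4,189.9,.1)*1000),'scene',w2r(ray(p2,342.8,207.2,.097)*1000))
plan(r2w(82,135),180,186.6); print(ctrl.read_state()['qpos'])
E
```

```text
knob [19 10  2  3  3] 352.3333333333333 226.0 [ 5.39653538 62.06691224]
ball top [82.11096493 89.8861377 ] scene [81.429848   90.23493836]
t 0.1 ee [240.3 576.5 226. ] rack [-144.8  645.9] yaw 157.38 -> delta [-447.3 -335.1   46.6] roll -29.22 F [ 0.51 -0.25 -0.14] w 91.8
[-73.25833127  24.93297283   1.43092235  90.18378752  -0.66448981
  64.97398464  -4.3026509 ]
```

step_arm --pt "-30 -22 5" --pt "-70 -52 10" --pt "-110 -82 15" --pt "-155 -116 20" --pt "-200 -150 20" --pt "-245 -184 20" --pt "-290 -217 20" --pt "-335 -251 25" --pt "-375 -281 30" --pt "-410 -307 35" --pt "-447 -335 40" --pt "-447 -335 47" --roll '[0, -3, -6, -9, -12, -15, -18, -21, -24, -27, -29, -29.2]' --gripper 0 --force 20

```text
time_s: 1.6
ee_pos: [0.5256, 0.0915, 0.1794]
tcp_rot: [-179.9, 0.0, -173.8]
force: [-0.6, 0.3, -0.1]
width: 0.0007
grip_force: 0.0
```

```bash
python3 - <<'E'
from g import *
plan(r2w(82,135),90,186.6); print(ctrl.read_state()['qpos'])
p,i,d=cam('wrist'); cv2.imwrite('pics/w1.png',i);print(p['position'])
E
```

```text
t 1.6 ee [525.6  91.5 179.4] rack [ 83.  131.3] yaw -173.77 -> delta [ 1.   3.8 89.4] roll -0.37 F [-0.56  0.34 -0.13] w 0.7
[-21.77361464  19.04284974   7.88592767 106.9553677   -3.03469383
  54.19376916  83.69287464]
[0.4420807  0.08217391 0.33623147]
```

step_arm --pt "1 4 20" --pt "1 4 50" --pt "1 4 80" --pt "1 4 91" --pt "1 4 91" --pt "1 -8 91" --pt "1 -18 91" --pt "1 -28 91" --pt "1 -38 91" --pt "1 -48 91" --pt "1 -54 91" --pt "1 -54 91" --roll '[0, -0.4, -0.4, -0.4, -0.4, -0.4, -0.4, -0.4, -0.4, -0.4, -0.4, -0.4]'

```text
time_s: 3.15
ee_pos: [0.5308, 0.0462, 0.0941]
tcp_rot: [179.7, 0.3, -172.9]
force: [-18.2, 15.1, 58.4]
width: 0.0004
grip_force: 26.7
```

step_arm --pt "0 2 -15" --pt "0 4 -45" --pt "0 20 -70" --pt "0 80 -80" --pt "0 100 -80" --pt "0 100 -80" --roll '[0, 0, 0, 0, 0, 0]'

```text
time_s: 3.9
ee_pos: [0.5171, 0.1423, 0.1691]
tcp_rot: [180.0, 0.0, -172.9]
force: [-0.1, -1.0, -0.1]
width: 0.0005
grip_force: 0.0
```

```bash
python3 - <<'E'
from m import *
from g import *
p,i,d=cam('top'); cv2.imwrite('pics/top1.png',i)
P=blobs('top',p,i,d,'ball',(0,150,80),(8,255,255),(320,178,375,202),.08);print(w2r(np.median(P,0)*1000))
cv2.imwrite('pics/top1c.png',cv2.resize(i[150:290,230:440],None,fx=3,fy=3))
plan(r2w(0,72),150,96.6)
E
```

```text
top ball 33 px (np.float64(342.5), np.float64(189.4)) med [0.5313 0.0369 0.1033] z5-95 [0.0987 0.1082]
   rect ((531.6076049804688, 34.88440704345703), (8.540440559387207, 16.587125778198242), 89.7132568359375)
[82.28307232 76.40787143]
t 3.95 ee [517.3 140.5 168.9] rack [ 80.3 181. ] yaw -173.01 -> delta [  81.1 -108.4   18.9] roll 90.39 F [-0.01 -0.21 -1.26] w 0.0
```

View pics/top1c.png

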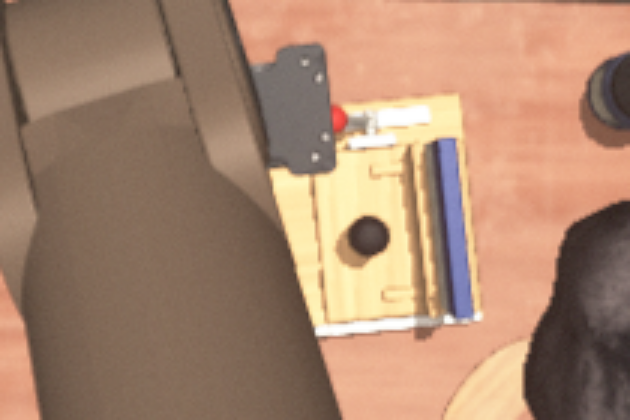

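```bash
python3 - <<'E'
from m import *
from g import *
p=ctrl.camera_params('top');i=cv2.imread('pics/top1.png')
print('knob',w2r(ray(p,352.7,228.3,.09)*1000))
plan(r2w(82,145),72,186.6)
E
```

```text
knob [ 0.70844349 61.91157782]
t 3.95 ee [517.3 140.5 168.9] rack [ 80.3 181. ] yaw -173.01 -> delta [ -1.4 -36.   96.9] roll 0.39 F [-0.01 -0.21 -1.26] w 0.0
```

step_arm --pt "-1 -20 20" --pt "-1 -45 60" --pt "-1 -51 90" --pt "-1 -51 97" --pt "-1 -60 97" --pt "-1 -66 97" --pt "-1 -70 97" --pt "-1 -74 97" --pt "-1 -78 97" --roll '[0.4, 0.4, 0.4, 0.4, 0.4, 0.4, 0.4, 0.4, 0.4]'

```text
time_s: 5.08
ee_pos: [0.5278, 0.0641, 0.072]
tcp_rot: [180.0, 0.0, -173.4]
force: [-0.5, 0.6, 0.2]
width: 0.0004
grip_force: 0.3
```

step_arm --pt "0 -5 0" --pt "0 -10 0" --pt "0 -15 0" --pt "0 -20 0" --pt "0 -24 0" --pt "0 -28 0" --pt "0 -32 0" --pt "0 -32 0" --roll '[0, 0, 0, 0, 0, 0, 0, 0]'

```text
time_s: 6.08
ee_pos: [0.5314, 0.0318, 0.0717]
tcp_rot: [-180.0, 0.0, -173.5]
force: [-0.1, 0.7, -0.0]
width: 0.0005
grip_force: 0.0
```

```bash
python3 - <<'E'
from m import *
from g import *
plan(r2w(82,145),72,186.6)
p,i,d=cam('wrist'); cv2.imwrite('pics/w2.png',i)
E
```

```text
t 6.075 ee [531.4  31.8  71.7] rack [81.8 71.3] yaw -173.46 -> delta [-0.1 73.7 -0.3] roll -0.06 F [-0.12  0.71 -0.03] w 0.5
```

View pics/w2.png

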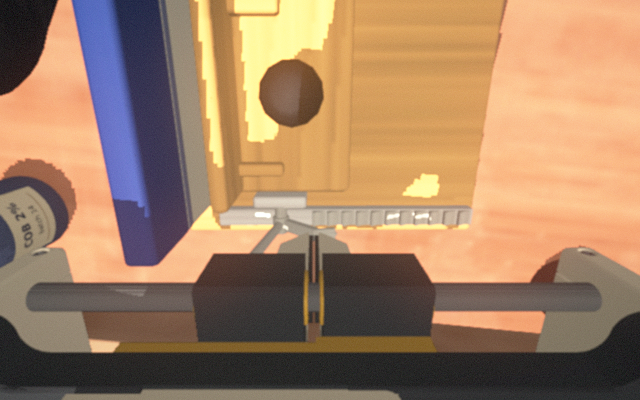

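The wrist view shows the lever at (262,238) now leaning towards the fence. The knob at (291,92) is clear, and the blue tile is still upright.

step_arm --pt "0 3 -25" --pt "0 3 -60" --pt "20 0 -85" --pt "50 -5 -85" --pt "82 -9 -85" --pt "82 -9 -85" --pt "82 -9 -85" --pt "82 -9 -85" --pt "82 -9 -85" --pt "82 -9 -85" --pt "82 -9 -85" --roll '[0, 5, 15, 25, 35, 45, 55, 65, 75, 85, 90]' --gripper 58

```text
time_s: 7.5
ee_pos: [0.4508, 0.0142, 0.1568]
tcp_rot: [180.0, -0.0, 96.4]
force: [0.4, 0.5, 0.8]
width: 0.0533
grip_force: 0.0
```

```bash
python3 - <<'E'
from m import *
from g import *
plan(r2w(0,62),64,96.6)
p,i,d=cam('wrist'); cv2.imwrite('pics/w3.png',i)
p,i,d=cam('scene'); 
P=blobs('sc',p,i,d,'ball',(0,150,80),(8,255,255),(330,190,380,225),.08);print(w2r(np.median(P,0)*1000) if len(P) else '')
p,i,d=cam('top')
P=blobs('top',p,i,d,'ball',(0,150,80),(8,255,255),(320,178,385,202),.08);print(w2r(np.median(P,0)*1000) if len(P) else '')
E
```

```text
t 7.5 ee [450.8  14.2 156.8] rack [-0.2 63.1] yaw 96.37 -> delta [-1.1  0.2 92.8] roll -0.23 F [0.38 0.46 0.78] w 53.3
sc ball 22 px (np.float64(368.8), np.float64(223.2)) med [ 0.5375 -0.0208  0.1046] z5-95 [0.1002 0.1064]
   rect ((537.7799072265625, -20.669452667236328), (8.185434341430664, 16.666627883911133), 36.854774475097656)
[81.82575599 18.45444   ]
top ball 0 px  med  z5-95
```

View pics/w3.png

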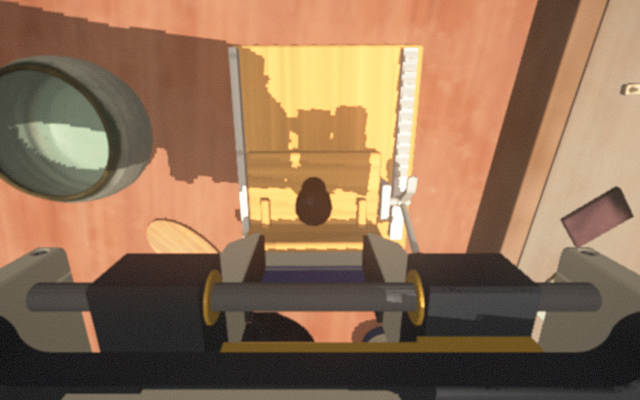

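step_arm --pt "-1 0 20" --pt "-1 0 50" --pt "-1 0 80" --pt "-1 0 90" --pt "-1 0 92" --pt "-1 0 92" --roll '[0, 0, 0, 0, 0, 0]'

```text
time_s: 8.4
ee_pos: [0.4516, 0.0129, 0.0654]
tcp_rot: [179.9, -0.0, 96.6]
force: [0.4, 0.3, 0.3]
width: 0.0536
grip_force: 0.0
```

step_arm --pt "0 0 0" --pt "0 0 0" --pt "0 0 0" --pt "0 0 0" --roll '[0, 0, 0, 0]' --gripper 0 --force 25

```text
time_s: 8.9
ee_pos: [0.451, 0.0129, 0.065]
tcp_rot: [180.0, -0.0, 96.6]
force: [-2.9, 1.2, 6.5]
width: 0.028
grip_force: 25.0
```

step_arm --pt "5 0 0" --pt "13 0 0" --pt "22 0 0" --pt "31 0 0" --pt "40 0 0" --pt "49 0 0" --pt "58 0 0" --pt "66 0 0" --pt "73 0 0" --pt "79 0 0" --pt "80 0 0" --roll '[0, 0, 0, 0, 0, 0, 0, 0, 0, 0, 0]'

```text
time_s: 10.28
ee_pos: [0.4416, 0.0923, 0.065]
tcp_rot: [-180.0, 0.0, 96.6]
force: [-2.1, -3.0, 8.1]
width: 0.0276
grip_force: 25.0
```

step_arm --pt "0 0 0" --pt "0 0 0" --pt "0 0 -10" --pt "0 0 -50" --pt "-20 20 -80" --pt "-50 50 -80" --pt "-84 82 -80" --pt "-84 82 -80" --roll '[0, 0, 0, 0, 0, 0, 0, 0]' --gripper 58

```text
time_s: 11.28
ee_pos: [0.5353, 0.0152, 0.1456]
tcp_rot: [179.9, 0.1, 96.3]
force: [-0.5, 0.8, -0.1]
width: 0.0529
grip_force: 0.0
```

```bash
python3 - <<'E'
from m import *
from g import *
plan(r2w(82,58),72,96.6)
for n,roi in [('scene',(290,170,370,225)),('top',(290,178,385,202))]:
    p,i,d=cam(n)
    P=blobs(n,p,i,d,'ball',(0,150,80),(8,255,255),roi,.08);print(w2r(np.median(P,0)*1000) if len(P) else '')
E
```

```text
t 11.275 ee [535.3  15.2 145.6] rack [83.8 54.4] yaw 96.33 -> delta [ 3.7 -2.  73.6] roll -0.27 F [-0.48  0.82 -0.13] w 52.9
scene ball 7 px (np.float64(337.9), np.float64(208.3)) med [0.5196 0.0559 0.0943] z5-95 [0.0917 0.0973]
   rect ((519.7913208007812, 56.54644012451172), (2.7117161750793457, 10.120532989501953), 18.776119232177734)
[72.91062945 96.64196378]
top ball 6 px (np.float64(327.5), np.float64(190.0)) med [0.5189 0.0699 0.3118] z5-95 [0.0992 0.5247]
   rect ((519.7342529296875, 69.66967010498047), (1.0705957412719727, 23.18233871459961), 75.77133178710938)
[ 73.85478352 110.63639283]
```

step_arm --pt "0 -2 15" --pt "0 -2 40" --pt "0 -2 65" --pt "0 -2 73" --pt "0 -2 73" --pt "10 -2 73" --pt "20 -2 73" --pt "26 -2 73" --pt "32 -2 73" --pt "38 -2 73" --pt "44 -2 73" --pt "50 -2 73" --roll '[0, -0.3, -0.3, -0.3, -0.3, -0.3, -0.3, -0.3, -0.3, -0.3, -0.3, -0.3]' --gripper 0

```text
time_s: 12.88
ee_pos: [0.5251, 0.0681, 0.0717]
tcp_rot: [-180.0, -0.0, 96.9]
force: [0.1, 0.1, 0.2]
width: 0.0003
grip_force: 0.0
```

step_arm --pt "5 0 0" --pt "10 0 0" --pt "14 0 0" --pt "18 0 0" --pt "18 0 0" --pt "10 0 -20" --pt "0 0 -60" --pt "-10 0 -100" --pt "-20 -20 -120" --pt "-20 -20 -120" --roll '[0, 0, 0, 0, 0, 0, 0, 0, 0, 0]'

```text
time_s: 14.12
ee_pos: [0.5078, 0.0444, 0.1931]
tcp_rot: [179.9, -0.0, 96.8]
force: [0.4, 0.8, 0.6]
width: 0.0005
grip_force: 0.0
```

```bash
python3 - <<'E'
from m import *
from g import *
plan(r2w(82,58),72,96.6)
for n,roi in [('scene',(270,150,370,225)),('top',(270,178,385,202))]:
    p,i,d=cam(n); cv2.imwrite(f'pics/{n}2.png',i)
    P=blobs(n,p,i,d,'ball',(0,150,80),(8,255,255),roi,.08);print(w2r(np.median(P,0)*1000) if len(P) else '')
E
```

```text
t 14.125 ee [507.8  44.4 193.1] rack [59.8 86.6] yaw 96.77 -> delta [-28.8  21.8 121.1] roll 0.17 F [0.38 0.83 0.58] w 0.5
scene ball 50 px (np.float64(320.1), np.float64(191.3)) med [0.5165 0.1139 0.1015] z5-95 [0.0954 0.1052]
   rect ((473.7780456542969, 59.769813537597656), (156.54771423339844, 17.598819732666016), 51.323829650878906)
[ 76.46610835 154.66770137]
top ball 61 px (np.float64(301.6), np.float64(193.0)) med [0.5198 0.1183 0.1037] z5-95 [0.0991 0.5923]
   rect ((514.17431640625, 111.22453308105469), (38.23734664916992, 15.808551788330078), 45.449317932128906)
[ 80.23093169 158.58267343]
```

```bash
cat >> g.py <<'E'
B=np.radians(19.8)
def s2w(x,y): return np.array([x*np.cos(B)-y*np.sin(B),x*np.sin(B)+y*np.cos(B)])
def w2s(w): return np.array([w[0]*np.cos(B)+w[1]*np.sin(B),-w[0]*np.sin(B)+w[1]*np.cos(B)])
E
python3 - <<'E'
from g import *
plan(s2w(564.5,174),220,199.8); print(ctrl.read_state()['qpos'].round(1))
p=ctrl.camera_params('top');c=cloud(p,np.load('pics/top0.npy')).reshape(-1,3)
P=c[(c[:,2]>.14)&(c[:,2]<.5)&(c[:,1]>.3)&(c[:,0]>.2)];print(len(P),P.min(0),P[:,2].max())
E
```

```text
t 14.225 ee [507.8  45.8 191.4] rack [60. 88.] yaw 96.88 -> delta [311.2   1.7 -28.4] roll -102.92 F [ 0.38 -0.47  0.43] w 0.5
[-34.2  17.1  29.4 110.5 -10.2  54.9   6.9]
6001 [0.20005483 0.30011417 0.14010216] 0.3959979057408226
```

step_arm --pt "20 0 -25" --pt "55 0 -35" --pt "90 0 -38" --pt "125 0 -38" --pt "160 0 -38" --pt "195 0 -38" --pt "230 0 -38" --pt "260 1 -38" --pt "285 1 -35" --pt "305 2 -30" --pt "311 2 -28" --pt "311 2 -28" --roll '[-10, -20, -30, -40, -50, -60, -70, -80, -90, -98, -103, -103]' --gripper 56

```text
time_s: 15.72
ee_pos: [0.4718, 0.3553, 0.2179]
tcp_rot: [-180.0, -0.2, -160.1]
force: [0.4, -0.5, 0.0]
width: 0.0514
grip_force: 0.0
```

```bash
python3 - <<'E'
from g import *
p=ctrl.camera_params('top');c=cloud(p,np.load('pics/top0.npy')).reshape(-1,3)*1000
P=c[(c[:,2]>120)&(c[:,2]<400)&(c[:,1]>410)&(c[:,0]>330)&(c[:,0]<600)]
print(len(P)); 
for y in range(410,700,20):
    q=P[(P[:,1]>=y)&(P[:,1]<y+20)]
    if len(q):print(y,len(q),q[:,0].min().round(),q[:,0].max().round(),q[:,2].max().round())
plan(s2w(564.5,174),105,199.8)
p,i,d=cam('wrist'); cv2.imwrite('pics/w4.png',i); np.save('pics/w4.npy',d)
c=cloud(p,d)*1000; hsv=cv2.cvtColor(i,cv2.COLOR_BGR2HSV);m=cv2.inRange(hsv,(28,80,20),(50,255,220))>0
k=m&(c[...,2]>100)&(c[...,2]<140)&(d>0);q=c[k];s=np.array([[*w2s(a),a[2]] for a in q])
print(len(q),np.percentile(s,[1,50,99],axis=0).round(1))
t=s[s[:,2]>127];print(t.mean(0))
E
```

```text
2203
550 3 527.0 533.0 124.0
570 584 504.0 560.0 208.0
590 369 500.0 562.0 207.0
610 142 504.0 547.0 207.0
650 277 366.0 412.0 165.0
670 478 358.0 421.0 186.0
690 326 358.0 520.0 159.0
t 15.725 ee [471.8 355.3 217.9] rack [ 59.8 399.6] yaw -160.07 -> delta [ -0.5  -0.5 112.9] roll 0.13 F [ 0.44 -0.47  0.04] w 51.4
511 [[574.6 162.2 106.5]
 [598.8 167.4 126. ]
 [619.6 185.  128.7]]
[598.39968679 169.77010284 127.75396737]
```

View pics/w4.png

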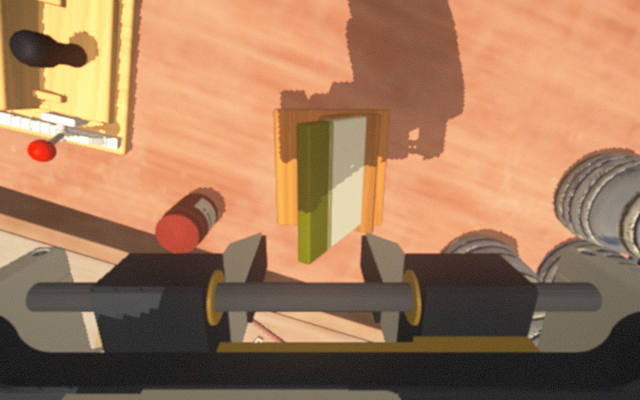

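Wrist view: the fingertips at (245,265) and (375,260) straddle the olive band at (313,190). The band leans left onto the board, and the path down is clear on both sides.

step_arm --pt "0 0 20" --pt "0 0 50" --pt "0 0 80" --pt "0 0 100" --pt "0 0 111" --pt "0 0 111" --roll '[0, 0, 0, 0, 0, 0]'

```text
time_s: 16.52
ee_pos: [0.4724, 0.354, 0.1082]
tcp_rot: [-180.0, -0.1, -160.2]
force: [0.1, -0.9, 0.1]
width: 0.0515
grip_force: 0.0
```

step_arm --pt "0 6 0" --pt "0 12 0" --pt "0 18 0" --pt "0 24 0" --pt "0 30 0" --pt "0 35 0" --pt "0 40 0" --pt "0 45 0" --pt "0 50 0" --pt "0 53 0" --pt "0 53 0" --roll '[0, 0, 0, 0, 0, 0, 0, 0, 0, 0, 0]'

```text
time_s: 17.9
ee_pos: [0.4543, 0.4046, 0.1087]
tcp_rot: [180.0, -0.0, -160.1]
force: [0.1, -0.3, -0.2]
width: 0.0515
grip_force: 0.2
```

step_arm --pt "0 0 0" --pt "0 0 0" --pt "0 0 0" --pt "0 0 0" --pt "0 0 0" --pt "0 0 0" --roll '[0, 0, 0, 0, 0, 0]' --gripper 0 --force 25

```text
time_s: 18.65
ee_pos: [0.4552, 0.4024, 0.1086]
tcp_rot: [-179.9, -0.0, -160.2]
force: [1.0, -3.9, 1.3]
width: 0.0122
grip_force: 24.9
```

```bash
python3 - <<'E'
from g import *
plan(s2w(564.5,174),105,199.8)
p,i,d=cam('wrist'); cv2.imwrite('pics/w5.png',i); np.save('pics/w5.npy',d)
p,i,d=cam('scene'); cv2.imwrite('pics/s5.png',cv2.resize(i[80:240,150:390],None,fx=3,fy=3)); np.save('pics/s5.npy',d)
E
```

```text
t 18.65 ee [455.2 402.4 108.6] rack [ 48.8 448.3] yaw -160.2 -> delta [  0.1 -50.4   3.7] roll 0.0 F [ 1.02 -3.92  1.27] w 12.2
```

View pics/s5.png

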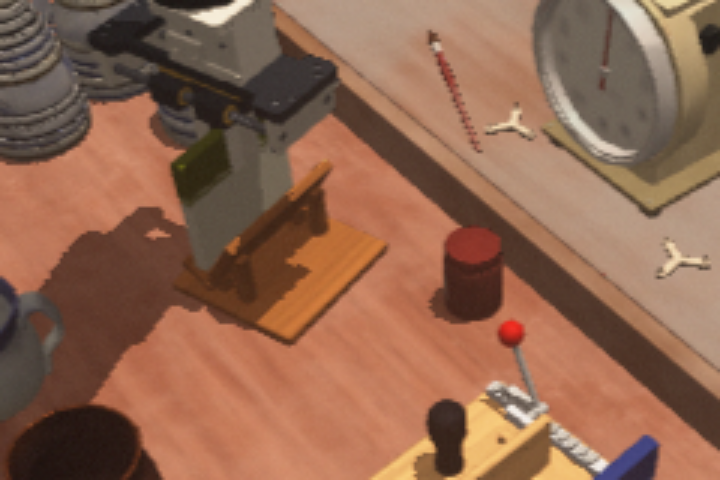

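The scene crop shows the olive tile standing upright in the fingers, with the band at (200,165). The pawl ball at (511,333) leans away from the fence, so the pawl is in.

step_arm --pt "0 0 -10" --pt "0 0 -30" --pt "0 0 -55" --pt "0 0 -80" --pt "0 0 -100" --pt "0 0 -100" --roll '[0, 0, 0, 0, 0, 0]'

```text
time_s: 19.5
ee_pos: [0.4548, 0.4054, 0.2105]
tcp_rot: [179.9, 0.2, -160.1]
force: [0.2, 0.1, -5.1]
width: 0.0122
grip_force: 25.0
```

```bash
cat > t.py <<'E'
from g import *
def tile(n='scene',roi=None):
    s=ctrl.read_state(); e=s['ee_pos']*1000; T=R.from_euler('xyz',s['tcp_rot'],degrees=True).as_matrix()
    p,i,d=cam(n); c=(cloud(p,d)*1000-e)@T   # tool frame: x along tile, y thickness, z down
    k=(d>0)&(abs(c[...,0])<80)&(abs(c[...,1])<14)&(c[...,2]<120)&(c[...,2]>-45)
    P=c[k]; print(n,len(P))
    print(' x',np.percentile(P[:,0],[0,1,2,98,99,100]).round(1),'z',np.percentile(P[:,2],[0,1,2,98,99,100]).round(1))
    for z in range(-40,115,15):
        q=P[(P[:,2]>z)&(P[:,2]<z+15)]
        if len(q)>5: print('  z',z,len(q),'x',np.percentile(q[:,0],[2,98]).round(1),'y',np.percentile(q[:,1],[5,50,95]).round(1))
    return i
E
python3 - <<'E'
from t import *
tile('scene');tile('wrist')
plan(r2w(0,50),208,186.6)
E
```

```text
scene 1465
 x [-60.5 -56.3 -53.9  60.5  60.9  61.7] z [-44.6 -40.6 -39.8  68.   69.1  73.1]
  z -40 205 x [ 0.9 60.7] y [-8.6 -5.8  5.9]
  z -25 148 x [-34.4  61.2] y [-10.8  -6.5  -0. ]
  z -10 155 x [-38.2  60.8] y [-8.7 -6.5 -1.6]
  z 5 225 x [-53.2  60. ] y [-8.3 -6.3 -1.6]
  z 20 216 x [-56.5  60. ] y [-8.4 -6.4 -3.2]
  z 35 213 x [-56.5  60. ] y [-8.5 -6.6 -3.2]
  z 50 216 x [-55.7  60.2] y [-8.4 -6.6 -2.4]
  z 65 63 x [-54.1  59.9] y [-8.1 -6.5 -2.5]
wrist 6630
 x [-27.  -24.1 -22.8  62.2  62.3  62.6] z [-45.  -44.4 -42.4  29.6  46.7  72.6]
  z -40 5360 x [-23.3  62.1] y [-6.2 -0.2  6.2]
  z -25 533 x [10.7 62.4] y [-12.7  -0.2  12.9]
  z -10 288 x [11.  62.3] y [-12.8  -0.2  12.8]
  z 5 72 x [61. 62.] y [-4.9  0.1  5. ]
  z 20 67 x [60.4 61.9] y [-4.9 -0.2  5. ]
  z 35 46 x [60.3 61.9] y [-4.9  0.4  5.2]
  z 50 48 x [60.7 61.9] y [-4.9 -0.2  4.8]
  z 65 15 x [61.3 61.9] y [-4.1  0.5  4.8]
t 19.6 ee [454.  404.3 208.2] rack [ 47.7 450.3] yaw -160.1 -> delta [ 1.386e+02 -3.786e+02  3.000e-01] roll 13.3 F [ 0.26  0.15 -4.09] w 11.7
```

step_arm --pt "8 -22 0" --pt "20 -55 0" --pt "34 -92 0" --pt "48 -130 0" --pt "62 -168 0" --pt "76 -206 0" --pt "90 -244 0" --pt "104 -282 0" --pt "118 -318 0" --pt "130 -350 0" --pt "137 -370 0" --pt "139 -377 0" --roll '[0, 1, 2, 4, 6, 8, 10, 11, 12, 13, 13.3, 13.3]'

```text
time_s: 21.1
ee_pos: [0.4513, 0.0013, 0.208]
tcp_rot: [-180.0, -0.1, -173.5]
force: [0.5, 0.3, -3.0]
width: 0.0118
grip_force: 25.0
```

```bash
python3 - <<'E'
from t import *
plan(r2w(1,52),208,186.6)
i=tile('scene'); cv2.imwrite('pics/s6.png',i)
p,i,d=cam('scene');c=cloud(p,d)*1000
hsv=cv2.cvtColor(i,cv2.COLOR_BGR2HSV);m=cv2.inRange(hsv,(105,90,30),(130,255,255))>0
k=m&(c[...,2]>118)&(c[...,2]<130);k[:225]=0;k[290:]=0
q=np.array([w2r(a) for a in c[k]]);print('blue top',len(q),np.percentile(q,[2,50,98],axis=0))
E
```

```text
t 21.1 ee [451.3   1.3 208. ] rack [-1.3 50.3] yaw -173.53 -> delta [-2.3  1.7 -0. ] roll -0.13 F [ 0.46  0.31 -3.  ] w 11.8
scene 1532
 x [-54.7 -50.2 -47.1  60.2  60.5  61.5] z [-41.  -39.6 -39.3  68.   69.1  71.8]
  z -40 279 x [10.1 60.5] y [-7.5 -4.5  4.3]
  z -25 162 x [ 9.3 60.6] y [-9.9 -6.5  2. ]
  z -10 146 x [-38.1  60.3] y [-7.7 -6.3  0.4]
  z 5 187 x [-32.2  60. ] y [-7.4 -6.1  0.5]
  z 20 221 x [-41.8  60. ] y [-7.3 -6.2 -0.9]
  z 35 233 x [-49.8  59.9] y [-7.2 -6.1 -2.5]
  z 50 215 x [-51.5  59.7] y [-7.3 -6.2 -1.8]
  z 65 77 x [-53.1  59.7] y [-7. -6. -4.]
blue top 251 [[-55.32188361   0.83442098]
 [  7.75049994   6.03423573]
 [ 57.13963938  11.34934259]]
```

step_arm --pt "-2 2 10" --pt "-2 2 35" --pt "-2 2 65" --pt "-2 2 90" --pt "-2 2 108" --pt "-2 2 116" --pt "-2 2 119" --pt "-2 2 121" --pt "-2 2 121" --roll '[-0.1, -0.1, -0.1, -0.1, -0.1, -0.1, -0.1, -0.1, -0.1]'

```text
time_s: 22.32
ee_pos: [0.454, 0.0048, 0.0881]
tcp_rot: [180.0, 0.0, -173.3]
force: [1.1, -0.1, -3.2]
width: 0.012
grip_force: 25.0
```

step_arm --pt "0 0 1" --pt "0 0 2" --pt "0 0 2" --roll '[0, 0, 0]'

```text
time_s: 22.7
ee_pos: [0.4542, 0.0047, 0.0865]
tcp_rot: [180.0, 0.1, -173.3]
force: [-2.1, 0.1, 7.4]
width: 0.0119
grip_force: 25.0
```

step_arm --pt "0 0 0" --pt "0 0 0" --pt "0 0 0" --pt "0 0 0" --roll '[0, 0, 0, 0]' --gripper 26 --force 5

```text
time_s: 23.2
ee_pos: [0.4537, 0.0047, 0.0857]
tcp_rot: [180.0, 0.0, -173.3]
force: [0.3, -0.9, -0.4]
width: 0.0239
grip_force: 0.0
```

step_arm --pt "0 0 -5" --pt "0 0 -15" --pt "0 0 -30" --pt "0 0 -50" --pt "0 0 -75" --pt "0 0 -100" --pt "0 40 -120" --pt "0 80 -120" --pt "0 88 -120" --pt "0 88 -120" --roll '[0, 0, 0, 0, 0, 0, 0, 0, 0, 0]'

```text
time_s: 24.45
ee_pos: [0.4434, 0.0921, 0.2061]
tcp_rot: [-180.0, 0.0, -173.3]
force: [-0.3, -0.0, -0.3]
width: 0.0238
grip_force: 0.0
```

```bash
python3 - <<'E'
from t import *
plan(r2w(0,142),150,96.6)
for n in ['scene','top']:
    p,i,d=cam(n);cv2.imwrite(f'pics/{n}7.png',i if n=='top' else cv2.resize(i[150:310,230:400],None,fx=3.5,fy=3.5));c=cloud(p,d)*1000
    hsv=cv2.cvtColor(i,cv2.COLOR_BGR2HSV);m=cv2.inRange(hsv,(25,70,20),(55,255,220))>0
    k=m&(c[...,2]>118)&(c[...,2]<132)&(c[...,1]<120)&(c[...,1]>-60)
    q=np.array([w2r(a) for a in c[k]])
    if len(q): print(n,len(q),np.percentile(q,[2,50,98],axis=0).round(1),np.median(c[k][:,2]),cv2.minAreaRect(q.astype(np.float32)))
E
```

```text
t 24.45 ee [443.4  92.1 206.1] rack [  1.4 141.3] yaw -173.27 -> delta [ 1.4  0.7 56.1] roll 90.13 F [-0.28 -0.01 -0.34] w 23.8
scene 287 [[-56.3  46.6]
 [ -3.1  52. ]
 [ 57.2  58.6]] 125.34244364660529 ((0.08600234985351562, 52.65068817138672), (117.80329895019531, 13.85073471069336), 0.5477995276451111)
top 69 [[38.3 48.4]
 [49.5 54.1]
 [61.1 59.6]] 124.49951293524775 ((49.45063018798828, 53.9957275390625), (11.404476165771484, 23.695526123046875), 89.18482971191406)
```

View pics/scene7.png

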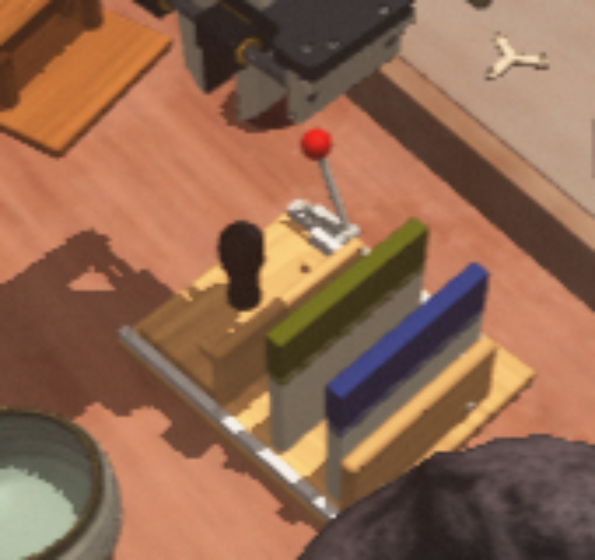

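The scene crop shows the olive tile at (345,330) standing clear and upright, parallel to the blue tile at (410,360). The pawl is in and the follower is back.

step_arm --pt "1 1 0" --pt "1 1 0" --pt "1 1 0" --pt "1 1 0" --pt "1 1 0" --pt "1 1 0" --pt "1 1 0" --pt "1 1 0" --pt "1 1 20" --pt "1 1 40" --pt "1 1 50" --roll '[10, 20, 30, 40, 50, 60, 70, 80, 90, 90, 90]' --gripper 58

```text
time_s: 25.92
ee_pos: [0.442, 0.0916, 0.1549]
tcp_rot: [-179.9, 0.0, 96.6]
force: [-0.4, 1.1, 0.6]
width: 0.0534
grip_force: 0.0
```

```bash
python3 - <<'E'
from t import *
plan(r2w(0,142),65,96.6)
E
```

```text
t 25.925 ee [442.   91.6 154.9] rack [-1.000e-01  1.411e+02] yaw 96.58 -> delta [ 1.   0.2 89.9] roll -0.02 F [-0.37  1.1   0.56] w 53.4
```

step_arm --pt "1 0 20" --pt "1 0 50" --pt "1 0 80" --pt "1 0 90" --pt "1 0 90" --roll '[0, 0, 0, 0, 0]'

```text
time_s: 26.55
ee_pos: [0.4423, 0.0935, 0.0658]
tcp_rot: [-180.0, 0.0, 96.6]
force: [0.1, -0.0, 0.7]
width: 0.0531
grip_force: 0.0
```

step_arm --pt "0 0 0" --pt "0 0 0" --pt "0 0 0" --pt "0 0 0" --roll '[0, 0, 0, 0]' --gripper 0 --force 25

```text
time_s: 27.05
ee_pos: [0.4415, 0.094, 0.0661]
tcp_rot: [-179.9, -0.0, 96.7]
force: [-3.4, -0.1, 8.3]
width: 0.0275
grip_force: 25.0
```

step_arm --pt "-4 0 0" --pt "-10 0 0" --pt "-16 0 0" --pt "-22 0 0" --pt "-27 0 0" --pt "-31 0 0" --pt "-34 0 0" --pt "-37 0 0" --pt "-40 0 0" --pt "-43 0 0" --pt "-46 0 0" --pt "-46 0 0" --roll '[0, 0, 0, 0, 0, 0, 0, 0, 0, 0, 0, 0]'

```text
time_s: 28.55
ee_pos: [0.4467, 0.0493, 0.0662]
tcp_rot: [-179.9, -0.1, 96.7]
force: [-4.4, 3.9, 8.1]
width: 0.0282
grip_force: 25.0
```

step_arm --pt "-2 0 0" --pt "-4 0 0" --pt "-6 0 0" --pt "-8 0 0" --pt "-10 0 0" --pt "-12 0 0" --pt "-14 0 0" --pt "-16 0 0" --pt "-18 0 0" --pt "-20 0 0" --pt "-22 0 0" --pt "-22 0 0" --roll '[0, 0, 0, 0, 0, 0, 0, 0, 0, 0, 0, 0]'

```text
time_s: 30.05
ee_pos: [0.4493, 0.0275, 0.0662]
tcp_rot: [-179.9, -0.1, 96.7]
force: [-3.7, 3.8, 8.6]
width: 0.028
grip_force: 25.0
```

```bash
cat > c.py <<'E'
from t import *
plan(r2w(0,70),65,96.6)
p,i,d=cam('scene');cv2.imwrite('pics/s8.png',cv2.resize(i[150:310,230:400],None,fx=3.5,fy=3.5));c=cloud(p,d)*1000
hsv=cv2.cvtColor(i,cv2.COLOR_BGR2HSV)
for nm,lo,hi in [('olive',(25,70,20),(55,255,220)),('blue',(105,90,30),(130,255,255))]:
    m=cv2.inRange(hsv,lo,hi)>0;m[:,:300]=0
    k=m&(c[...,2]>118)&(c[...,2]<132)&(c[...,1]<120)&(c[...,1]>-70)
    q=np.array([w2r(a) for a in c[k]])
    if len(q): print(nm,len(q),np.percentile(q,[2,50,98],axis=0).round(1),np.median(c[k][:,2]),cv2.minAreaRect(q.astype(np.float32)))
E
python3 c.py
```

```text
t 30.05 ee [449.3  27.5  66.2] rack [-0.2 76.5] yaw 96.73 -> delta [-6.5  0.2  1.1] roll 0.13 F [-3.72  3.78  8.55] w 28.0
olive 324 [[-56.9  15.5]
 [ -3.2  21.3]
 [ 57.4  27.7]] 124.99677359300398 ((0.7848587036132812, 21.096817016601562), (13.89298152923584, 118.03337097167969), 89.91739654541016)
blue 333 [[-56.7   0.3]
 [ -4.    5.9]
 [ 56.7  12.2]] 125.07438112782276 ((0.7796173095703125, 7.677035808563232), (119.65972137451172, 15.326888084411621), 0.05927244946360588)
```

step_arm --pt "-1 0 0" --pt "-2 0 0" --pt "-3 0 0" --pt "-4 0 0" --pt "-4.5 0 0" --pt "-5 0 0" --pt "-5 0 0" --roll '[0, 0, 0, 0, 0, 0, 0]'

```text
time_s: 30.98
ee_pos: [0.4498, 0.0232, 0.0662]
tcp_rot: [-179.9, -0.1, 96.8]
force: [-4.5, 6.9, 8.5]
width: 0.0281
grip_force: 25.0
```

step_arm --pt "-1 0 0" --pt "-1.5 0 0" --pt "-1.5 0 0" --roll '[0, 0, 0]'

```text
time_s: 31.35
ee_pos: [0.4499, 0.0224, 0.0661]
tcp_rot: [-179.9, -0.2, 96.8]
force: [-4.4, 9.3, 9.2]
width: 0.0279
grip_force: 25.0
```

step_arm --pt "1 0 0" --pt "1 0 0" --pt "1 0 0" --pt "1 0 0" --pt "1 0 -15" --pt "1 0 -50" --pt "1 0 -90" --pt "20 0 -120" --pt "70 0 -130" --pt "120 0 -130" --pt "120 0 -130" --roll '[0, 0, 0, 0, 0, 0, 0, 0, 0, 0, 0]' --gripper 58

```text
time_s: 32.72
ee_pos: [0.4363, 0.1429, 0.1958]
tcp_rot: [180.0, -0.1, 97.0]
force: [0.4, -0.4, 0.0]
width: 0.0531
grip_force: 0.0
```

```bash
python3 c.py; python3 - <<'E'
from m import *
from g import *
for n in ['top','scene']:
    p,i,d=cam(n);P=blobs(n,p,i,d,'ball',(0,150,80),(8,255,255),(315,175,375,225),.08)
    if len(P):print(w2r(np.median(P,0)*1000))
    P=blobs(n,p,i,d,'knob',(0,0,0),(179,255,55),(310,215,365,258),.06)
E
```

```text
t 32.725 ee [436.3 142.9 195.8] rack [  0.2 192.7] yaw 97.03 -> delta [-122.8   -1.1  130.6] roll 0.43 F [ 0.35 -0.42  0.04] w 53.1
olive 284 [[-56.   11.6]
 [ -2.6  17. ]
 [ 57.3  22.6]] 125.14586132474614 ((1.6848487854003906, 17.14208221435547), (119.47975158691406, 12.735230445861816), 0.665283203125)
blue 305 [[-56.4  -1.3]
 [ -1.7   4.4]
 [ 56.9  10.3]] 125.26760840090645 ((0.7014122009277344, 4.770017147064209), (117.21461486816406, 12.921798706054688), 0.3056989014148712)
top ball 61 px (np.float64(336.8), np.float64(189.7)) med [0.5294 0.0472 0.1036] z5-95 [0.099  0.1076]
   rect ((529.3896484375, 47.00112533569336), (16.555559158325195, 16.4288272857666), 0.36770573258399963)
[81.66246457 86.92335818]
top knob 0 px  med  z5-95 
scene ball 68 px (np.float64(344.0), np.float64(207.9)) med [0.5262 0.0441 0.1017] z5-95 [0.0936 0.106 ]
   rect ((527.7716674804688, 45.70818328857422), (16.05306625366211, 18.163381576538086), 34.60424041748047)
[78.13714081 84.19248764]
scene knob 162 px (np.float64(346.4), np.float64(246.7)) med [ 0.4614 -0.0477  0.1081] z5-95 [0.0724 0.1224]
   rect ((448.6293640136719, -33.17954635620117), (63.23374557495117, 94.39142608642578), 46.20942306518555)
```

View pics/s8.png

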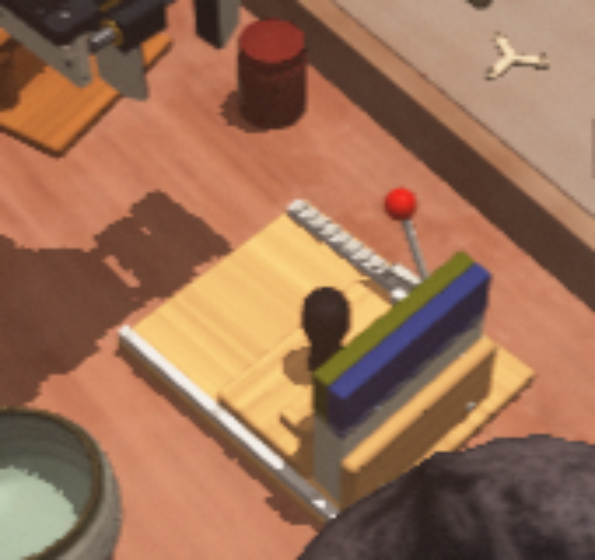

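Both tiles stand tight together against the fence and square to it. The follower is up at about 8 mm, and the ball at (400,203) leans back, so the pawl is in the teeth.

```bash
python3 -c "
from rig import ctrl
print(ctrl.hand_in())"
```

```text
the job is handed in; nothing more can be done
None
```

I handed the job in, with no verdict returned: the olive tile stands upright beside the blue one against the fence, the follower is up at about 8 mm, the pawl is in the teeth, and neither jar was touched. My first push at the pawl ball slid the follower about 10 mm towards the fence before I freed it; by the cameras this did no harm.

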